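Check returned flush cutters: free to stock, seized to repair

ROBOT

A 7-joint arm with a two-finger parallel gripper is mounted at the origin on a cart in front of the work surface, level with it; the furniture and walls round the work are solid. World frame = base frame: x ahead of the robot, y to its left, z up, the work surface at z = 0. Lengths are in m, angles in rad, forces in N, time in s.
With the tool pointing down it reaches from about 0.425 to 0.925 m from the base axis. Payload 6.8 kg.
Tool frame: the origin (TCP) lies on the front face of the gripper's body, between the roots of the fingers; the fingertips stand 73 mm ahead of it and the grasp point (between the pads) lies 54 mm ahead of it; z points along the fingers, y is the direction in which the jaws open and shut (so a half turn about z gives the same grasp; the last joint's range is limited). The gripper opens to 85 mm and grips with 20 to 120 N. Pads are 22 mm wide; open, the fingers measure 114 mm over their backs; the gripper's body (76 mm by 85 mm) begins 54 mm behind the grasp point. The pads swing forward as they close: fully open they stand 13 mm farther back than shut.
Start: joints at [-1.423, 0.477, 0.022, 1.555, -0.011, 1.109, -0.083], TCP at [0.171, 0.653, 0.304] pointing down, gripper open.
Joint ranges: [-2.96, 2.96], [-0.34, 2.1], [-1.41, 1.46], [0.24, 2.44], [-1.37, 4.51], [0.17, 1.92], [-2.96, 2.96]. Speed limits (rad/s): [2.39, 2.39, 3.14, 3.14, 3.14, 3.14, 3.14].

INTERFACE

Orientations are given as a rotation vector (axis times angle).
In Python, from bench import * gives the robot as it stands.
- The arm moves only by the tool jog_arm, never from a script. Its argument "plan" is a list of rows, each a list of 2 entries, a list of its own where there are three numbers: the shift along the world's x, y, z in cm, then the turn about the world's z in rad. In form: [[[tx, ty, tz], twist], ...]. A call has 1 to 12 rows; each row shifts and turns the commanded pose from where the row before left it; what a row does not reach is not made up. A row lasts 1/10 s, in which the tool goes at most 50 mm and 8.59 degrees, less where a joint would pass 70% of its speed; a pose out of reach is approached as far as the arm can. A call is refused whole if a number of a shift passes 5 or a number of a turn 0.15, either way. A call with a gripper value outside its range is refused whole. "hand" is the finger opening in cm, from 0 to 8.54, set as the call begins (left out, the last holds). The fingers move at their own pace and stop on an object; "grip_force" is the grip in N (left out, the last holds). Time passes only in rows, so rows that do not move let the fingers close. It gives the time, the measured TCP pose, the force and the opening at its end, in the units of the state.
- get_obs(): the state, without advancing time (a new reading comes with each control period).
- grab_frame(name): name is "side" or "top" or "wrist"; returns the picture (400x640x3 uint8, red, green, blue); there is no depth.
- get_calibration(name): a dict with "intrinsics" (3x3 intrinsics, pixels), "k1" (the pictures are not rectified: a ray, as slopes to the right and down, at radius r is drawn at 1 + k1 r^2 times it, then the intrinsics apply), "xyz" and "orientation" of the camera in the world. Camera axes: x right, y down, z forward; pixel columns grow to the right and rows downward; lengths in m; the calibration is good to about 2 mm. A picture is of the moment at which its call begins: read the wrist's pose just before it. get_calibration takes no time and is no camera call; for the wrist camera it gives the pose at the moment of the call.
- hand_in(): hands the job in, once; it reports no verdict.
The state is a dict: "clock": time; "joints": joint angles; "qvel": joint speeds; "tau": joint torques, N m; "tcp_pos": TCP position; "orientation": TCP orientation; "contact_force": force on the tool from outside, world axes, zero at the start; "moment": the same for the moment, N m; "grip_width": finger opening in m.
Only numpy, scipy, OpenCV 4.12 (cv2) and the standard library are available. Lean on these libraries where they do the work, as an engineer would, in place of code of your own. Each camera call takes 0.05 s, during which the arm holds its last target. There are 200 camera calls.

TASK

Two pairs of flush cutters have come back from the line; find out which has a free joint and which is seized by pressing the grips of each together. The one that closes goes, closed, into the blue stock tray; the one that will not close goes into the red repair tray. Set each down flat inside its tray rather than dropping it, and leave the bottle and the brush where they are.

Things in the scene. Friction and masses are not known exactly. Their poses are not given: they have to be found in the camera images.
- cutters_1: A pair of flush cutters lying loose and flat, 170 mm long, 14 mm thick, blue and black grips, 70 to 120 g; both pairs look alike. Origin: underside, mid length, on the centre line of the shut tool (55 mm wide over the grips; open, up to 77). x points to the jaws, y left, z up. The right-hand grip (outer face y = -27 mm) is part of this body; the left-hand one turns about the rivet.
- cutters_1_jaw (a joint): angle in rad of the left-hand grip of cutters_1 about its rivet: 0 = shut, grips fully together; 0.279 = wide open; starts between 0.12 and 0.20. A free joint turns with under 0.05 N m and stays where left (the small wire between the grips does not push them apart); a seized one does not turn, so a pushed grip swings the whole loose tool.
- cutters_1_grip (a point): outer face of the left-hand, turning grip of cutters_1, 101 mm behind the rivet, 6.5 mm above the underside; it and its axes turn with that grip. Pushed along its own -y, towards the other grip, a free tool closes: this point then travels about 101 mm x the joint angle.
- cutters_1_rivet (a point): rivet of cutters_1, 41 mm ahead of its origin, 7 mm up, same axes. Here the tool is 18 mm wide (y) and fills 3 to 11 mm above its underside: room to pick it up across its y axis, about 55 mm ahead of its centre of mass.
- cutters_2: The other pair of flush cutters lying loose and flat, 170 mm long, 14 mm thick, blue and black grips, 70 to 120 g; both pairs look alike. Origin: underside, mid length, on the centre line of the shut tool (55 mm wide over the grips; open, up to 77). x points to the jaws, y left, z up. The right-hand grip (outer face y = -27 mm) is part of this body; the left-hand one turns about the rivet.
- cutters_2_jaw (a joint): angle in rad of the left-hand grip of cutters_2 about its rivet: 0 = shut, grips fully together; 0.279 = wide open; starts between 0.12 and 0.20. A free joint turns with under 0.05 N m and stays where left (the small wire between the grips does not push them apart); a seized one does not turn, so a pushed grip swings the whole loose tool.
- cutters_2_grip (a point): outer face of the left-hand, turning grip of cutters_2, 101 mm behind the rivet, 6.5 mm above the underside; it and its axes turn with that grip. Pushed along its own -y, towards the other grip, a free tool closes: this point then travels about 101 mm x the joint angle.
- cutters_2_rivet (a point): rivet of cutters_2, 41 mm ahead of its origin, 7 mm up, same axes. Here the tool is 18 mm wide (y) and fills 3 to 11 mm above its underside: room to pick it up across its y axis, about 55 mm ahead of its centre of mass.
- stock_tray: Dark blue plastic tool tray with a grey liner, fixed: outside 250 mm (its x) x 160 mm (its y), walls 24 mm high and 4 mm thick with a slightly rolled rim, floor 3 mm above the mat. Origin: centre of its underside. For free cutters.
- repair_tray: Red plastic tool tray with a grey liner, fixed: outside 250 mm (its x) x 160 mm (its y), walls 24 mm high and 4 mm thick with a slightly rolled rim, floor 3 mm above the mat. Origin: centre of its underside. For seized cutters.
- cleaner_bottle: White dropper bottle with a red cap, 55 mm across, 122 mm high, standing; origin: centre of its underside. A bystander.
- esd_brush: Small brush with a wooden handle, 140 mm long (its y), 14 mm wide, 7 mm high; origin: underside, mid length. A bystander.

How it is judged:
On the way:
1. one pair has been closed by its grips (value of joint any of cutters_1_jaw, cutters_2_jaw below 0.05 rad), for 0.1 s.
At the end, for the whole second after the job is handed in: The pair that could be closed lies in the blue tray, still closed (joint under 0.06 rad), the seized pair in the red tray; each flat and still on the floor: origin within 60 mm of the tray's centre along both its axes, under 10 mm up, tilted under 0.08 rad (((value of joint cutters_1_jaw below 0.06 rad and (x of cutters_1 in the frame of stock_tray between -0.06 and 0.06 m and y of cutters_1 in the frame of stock_tray between -0.06 and 0.06 m and z of cutters_1 in the frame of stock_tray between -0.005 and 0.01 m and angle between cutters_1's own z axis and vertical below 0.08 rad and linear speed of cutters_1 below 0.02 m/s) and (x of cutters_2 in the frame of repair_tray between -0.06 and 0.06 m and y of cutters_2 in the frame of repair_tray between -0.06 and 0.06 m and z of cutters_2 in the frame of repair_tray between -0.005 and 0.01 m and angle between cutters_2's own z axis and vertical below 0.08 rad and linear speed of cutters_2 below 0.02 m/s)) or (value of joint cutters_2_jaw below 0.06 rad and (x of cutters_2 in the frame of stock_tray between -0.06 and 0.06 m and y of cutters_2 in the frame of stock_tray between -0.06 and 0.06 m and z of cutters_2 in the frame of stock_tray between -0.005 and 0.01 m and angle between cutters_2's own z axis and vertical below 0.08 rad and linear speed of cutters_2 below 0.02 m/s) and (x of cutters_1 in the frame of repair_tray between -0.06 and 0.06 m and y of cutters_1 in the frame of repair_tray between -0.06 and 0.06 m and z of cutters_1 in the frame of repair_tray between -0.005 and 0.01 m and angle between cutters_1's own z axis and vertical below 0.08 rad and linear speed of cutters_1 below 0.02 m/s)))); the robot touches nothing.
It fails at once if the bottle or the brush was moved more than 30 mm or the bottle knocked over (distance of any of cleaner_bottle, esd_brush from where it was at the start of the episode above 0.03 m or angle between cleaner_bottle's own z axis and vertical above 0.5 rad).
It fails at once if cutters_1 were dropped: more than 60 mm up and not held (height (world z) of cutters_1 above 0.06 m and contact force between the fingers and cutters_1 below 0.05 N).
It fails at once if cutters_2 were dropped: more than 60 mm up and not held (height (world z) of cutters_2 above 0.06 m and contact force between the fingers and cutters_2 below 0.05 N).
It also fails if it takes over 64 s, if anything falls off the work surface, if the arm or the gripper's body presses on something with over 40 N, if the wrist force passes 120 N, or if a joint passes its speed limit or range.

## Working session

There is one attempt and no reset: what is moved stays moved. The work goes in short steps, Python scripts to look and compute and a tool call to move; the robot and the scene stay as the last step left them, time stands still between calls to the robot, and variables do not carry over. Pictures are saved under pics/ and viewed, about 8 in all and at most 12, crops included, and the job is handed in when it is done.

Besides the shell and the picture viewer there is one more tool, called as name(argument=value, ...) on one line, values as JSON. jog_arm: Moves the arm, as the interface text tells. Its arguments: {"type":"object","properties":{"plan":{"type":"array","items":{"type":"array"}},"hand":{"type":"number"},"grip_force":{"type":"number"}},"required":["plan"]}

```bash
mkdir -p pics; cat > h.py <<'E'
from bench import *
import numpy as np, cv2
from scipy.spatial.transform import Rotation as R
def snap(n,f):
    c=get_calibration(n); im=grab_frame(n); cv2.imwrite('pics/'+f,im[:,:,::-1]); return im,c
def toworld(c,uv,z):
    K=np.array(c['intrinsics']); p=np.linalg.solve(K,[uv[0],uv[1],1])[:2]
    s=p.copy()
    for _ in range(20): s=p/(1+c['k1']*(s@s))
    o=np.array(c['orientation']); M=R.from_rotvec(o).as_matrix() if o.size==3 else o
    d=M@np.array([s[0],s[1],1]); t=np.array(c['xyz']); return t+d*(z-t[2])/d[2]
E
python3 - <<'E'
from h import *
im,c=snap('top','t0.png'); print(c)
o=get_obs(); print({k:np.round(v,3) for k,v in o.items()})
E
```

```text
{'intrinsics': array([[484.45110064,   0.        , 317.45728193],
       [  0.        , 484.45110064, 194.81573754],
       [  0.        ,   0.        ,   1.        ]]), 'k1': -0.01965863359020812, 'xyz': array([0.310311  , 0.03901148, 1.36545799]), 'orientation': array([-2.02182004,  2.1920645 , -0.23392834])}
{'clock': np.float64(0.05), 'joints': array([-1.423,  0.478,  0.022,  1.556, -0.012,  1.109, -0.083]), 'qvel': array([-0.001,  0.001, -0.002, -0.001,  0.001,  0.001, -0.001]), 'tau': array([ 4.0000e-03, -5.9830e+01,  1.6150e+00, -2.8225e+01,  1.3000e-02,
        5.0000e-03,  0.0000e+00]), 'tcp_pos': array([0.171, 0.653, 0.303]), 'orientation': array([-4.010e-01, -3.116e+00,  3.000e-03]), 'contact_force': array([-0.061, -0.278, -0.164]), 'moment': array([ 0.017, -0.01 , -0.021]), 'grip_width': np.float64(0.085)}
```

View pics/t0.png

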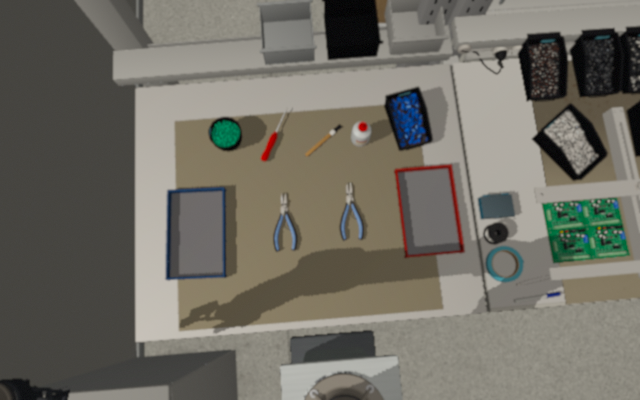

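The top view shows cutters at about (285,222) and (351,211), jaws up. The blue tray is at (197,232), the red tray at (431,210), the brush at (325,138) and the bottle at (361,132). I'll enlarge the cutters to measure them.

```bash
python3 - <<'E'
from h import *
im=cv2.imread('pics/t0.png'); cv2.imwrite('pics/c0.png',cv2.resize(im[175:265,258:378],None,fx=6.5,fy=6.5,interpolation=cv2.INTER_CUBIC))
c=get_calibration('top')
for n,uv,z in [('L jaw',(284,194),.007),('L g1',(276,248),.007),('L g2',(294,248),.007),('R jaw',(349,183),.007),('R g1',(343,238),.007),('R g2',(359,238),.007)]+[('blue',p,.024) for p in((168,189),(225,187),(226,277),(167,278))]+[('red',p,.024) for p in((396,170),(452,167),(462,250),(406,256))]+[('bot',(361,140),0),('br',(307,154),0),('br',(341,127),0)]:
    print(n,toworld(c,uv,z).round(3))
E
```

```text
L jaw [0.619 0.117 0.007]
L g1 [0.466 0.149 0.007]
L g2 [0.462 0.099 0.007]
R jaw [ 0.637 -0.072  0.007]
R g1 [ 0.479 -0.04   0.007]
R g2 [ 0.476 -0.085  0.007]
blue [0.657 0.445 0.024]
blue [0.65  0.282 0.024]
blue [0.396 0.29  0.024]
blue [0.406 0.452 0.024]
red [ 0.66  -0.209  0.024]
red [ 0.656 -0.37   0.024]
red [ 0.417 -0.365  0.024]
red [ 0.413 -0.208  0.024]
bot [ 0.766 -0.121  0.   ]
br [0.736 0.042 0.   ]
br [ 0.811 -0.065  0.   ]
```

View pics/c0.png

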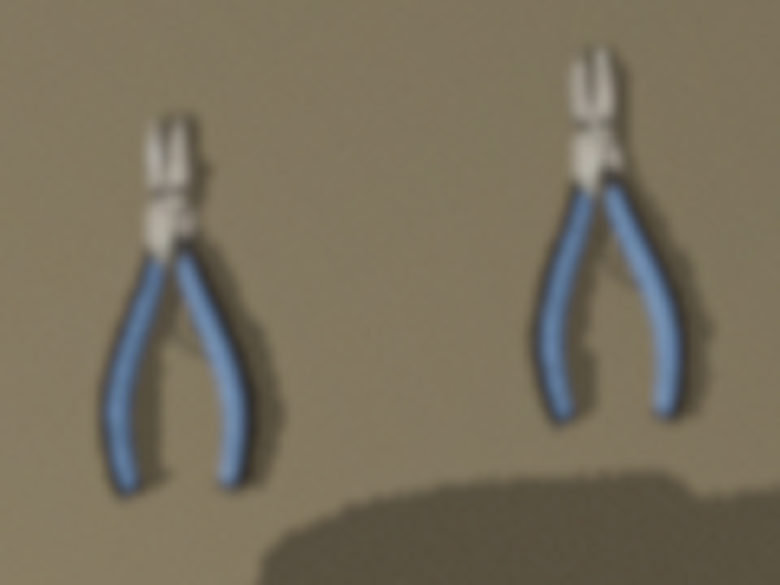

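The crop shows both pairs with jaws towards +x, both grips visible and open about 68 mm, and axes near yaw -0.05. The grips fit within the 85 mm opening, so I can squeeze each pair across both grips. First I'll go above the left pair.

jog_arm(plan=[[[1.4,-2.2,0],0.01],[[2.7,-4.4,-0.2],0.02],[[2.7,-4.4,-0.2],0.02],[[2.7,-4.4,-0.2],0.02],[[2.7,-4.4,-0.2],0.02],[[2.7,-4.4,-0.2],0.02],[[2.7,-4.4,-0.2],0.02],[[2.7,-4.4,-0.2],0.02],[[2.7,-4.4,-0.2],0.02],[[2.7,-4.4,-0.2],0.02],[[2.7,-4.4,-0.2],0.01],[[2.7,-4.4,-0.2],0.01]], hand=8.54, grip_force=30)

```text
clock: 1.25
tcp_pos: [0.4726, 0.1606, 0.2824]
orientation: [-0.071, -3.14, 0.0]
contact_force: [0.3, 0.8, 0.4]
grip_width: 0.0855
```

jog_arm(plan=[[[1.4,-2.2,0],0],[[0,0,0],0],[[0,0,0],0],[[0,0,0],0]])

```text
clock: 1.65
tcp_pos: [0.4855, 0.1419, 0.2823]
orientation: [-0.069, -3.14, -0.0]
contact_force: [-0.7, -0.2, -0.1]
grip_width: 0.0851
```

```bash
python3 - <<'E'
from h import *
im,c=snap('wrist','w1.png'); o=get_obs(); print(c['xyz'],o['tcp_pos'],o['orientation'],o['contact_force'])
for uv in [(320,200),(100,200),(540,200),(320,50),(320,350)]: print(uv,toworld(c,uv,.007).round(3))
E
```

```text
[0.4027617  0.14678809 0.3529038 ] [0.4854813  0.14203574 0.28237706] [-6.79523800e-02 -3.14014386e+00 -3.96116248e-04] [-0.10112483 -0.00376082  0.02335924]
(320, 200) [0.52  0.144 0.007]
(100, 200) [ 0.509 -0.112  0.007]
(540, 200) [0.531 0.4   0.007]
(320, 50) [0.362 0.15  0.007]
(320, 350) [0.739 0.135 0.007]
```

View pics/w1.png

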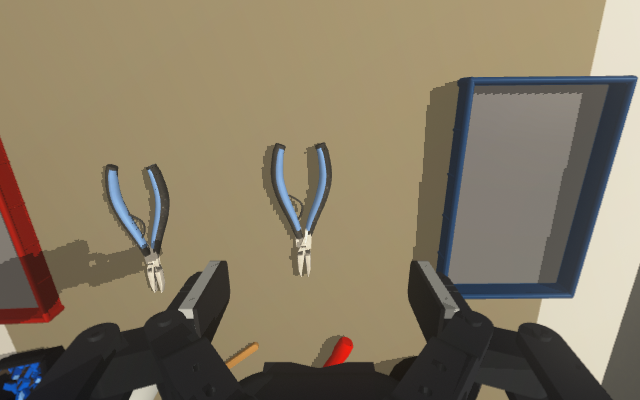

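The wrist view shows both pairs and the blue tray. Pair A has its tails at (278,147) and (322,146), rivet at (303,240) and widest faces at about (265,180) and (331,180). Pair B has its tails at (112,167) and (154,167), rivet at (151,262), and widest faces at (105,187) and (168,205).

```bash
python3 - <<'E'
from h import *
c=get_calibration('wrist')
for n,uv in dict(At1=(278,147),At2=(322,146),Ariv=(303,240),Ajaw=(305,277),Af1=(264,180),Af2=(331,180),Bt1=(112,167),Bt2=(154,167),Briv=(151,262),Bjaw=(156,291),Bf1=(105,187),Bf2=(168,205)).items(): print(n,toworld(c,uv,.008).round(4)[:2])
E
```

```text
At1 [0.4565 0.1005]
At2 [0.4575 0.1488]
Ariv [0.5701 0.1213]
Ajaw [0.6217 0.1208]
Af1 [0.4932 0.0815]
Af2 [0.4964 0.1575]
Bt1 [ 0.4708 -0.087 ]
Bt2 [ 0.4729 -0.04  ]
Briv [ 0.592 -0.069]
Bjaw [ 0.6341 -0.0716]
Bf1 [ 0.4936 -0.1009]
Bf2 [ 0.5184 -0.0332]
```

jog_arm(plan=[[[0.3,-1.0,-1],0],[[0.3,-1.1,-3],0],[[0,0,-3.5],0],[[0,0,-3.5],0],[[0,0,-2.5],0],[[0,0,-1.5],0],[[0,0,0],0],[[0,0,0],0]])

```text
clock: 2.5
tcp_pos: [0.4921, 0.1195, 0.1325]
orientation: [-0.071, -3.14, 0.001]
contact_force: [0.0, 1.2, 0.2]
grip_width: 0.0855
```

```bash
python3 - <<'E'
from h import *
im,c=snap('wrist','w2.png'); o=get_obs(); print(c['xyz'],o['tcp_pos'],o['orientation'],o['contact_force'])
E
```

```text
[0.40935569 0.12459116 0.20303714] [0.49255436 0.11965606 0.13310332] [7.15438487e-02 3.14000788e+00 3.18110128e-04] [-0.44022225  0.21039141  0.58739124]
```

View pics/w2.png

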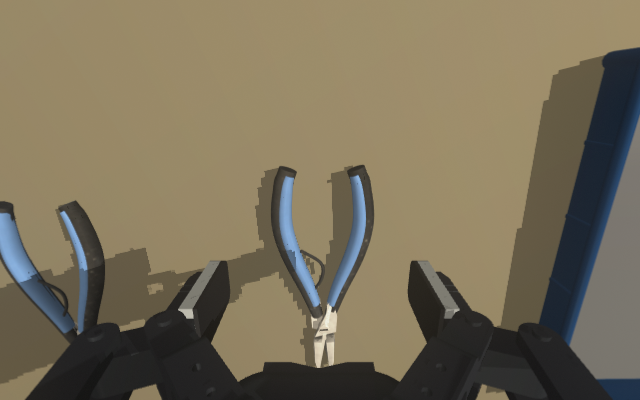

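Wrist close-up: the pad inner edges are at columns 228 and 410. The tool's widest faces are at (271,205) and (374,208), close to centred.

```bash
python3 - <<'E'
from h import *
c=get_calibration('wrist')
for uv in [(271,205),(374,208),(288,170),(358,168),(323,325),(318,365)]: print(uv,toworld(c,uv,.008).round(4)[:2])
E
```

```text
(271, 205) [0.4784 0.0904]
(374, 208) [0.4836 0.1584]
(288, 170) [0.4553 0.1034]
(358, 168) [0.456 0.148]
(323, 325) [0.5768 0.1208]
(318, 365) [0.6157 0.1152]
```

jog_arm(plan=[[[-0.5,0.45,-1],0.01],[[0,0,-2],0],[[0,0,-1.2],0],[[0,0,-0.6],0],[[0,0,-0.4],0],[[0,0,0],0],[[0,0,0],0]])

```text
clock: 3.25
tcp_pos: [0.4875, 0.1242, 0.081]
orientation: [0.056, 3.141, 0.0]
contact_force: [0.2, -0.8, -0.1]
grip_width: 0.0858
```

jog_arm(plan=[[[0,0,-0.3],0],[[0,0,-0.2],0],[[0,0,0],0]])

```text
clock: 3.55
tcp_pos: [0.4871, 0.1241, 0.0755]
orientation: [-0.056, -3.141, 0.0]
contact_force: [-0.4, 0.4, -0.3]
grip_width: 0.0853
```

```bash
python3 - <<'E'
from h import *
im,c=snap('side','s1.png'); o=get_obs(); print(o['tcp_pos'],o['contact_force'])
K=np.array(c['intrinsics']);M=R.from_rotvec(c['orientation']).as_matrix()
def px(P):
    q=M.T@(np.array(P)-c['xyz']); return (K@[q[0]/q[2],q[1]/q[2],1])[:2]
u,v=px([.487,.124,.02]).astype(int); print(u,v,px([.487,.124,.0]),px([.487,.124,.1]))
cv2.imwrite('pics/s1c.png',cv2.resize(im[max(v-75,0):v+75,max(u-100,0):u+100,::-1],None,fx=4,fy=4))
E
```

```text
[0.48717824 0.12410668 0.07557284] [ 0.17700013 -0.57396762  0.10169202]
362 205 [361.77671973 209.25923355] [365.3808198  191.27114829]
```

View pics/s1c.png

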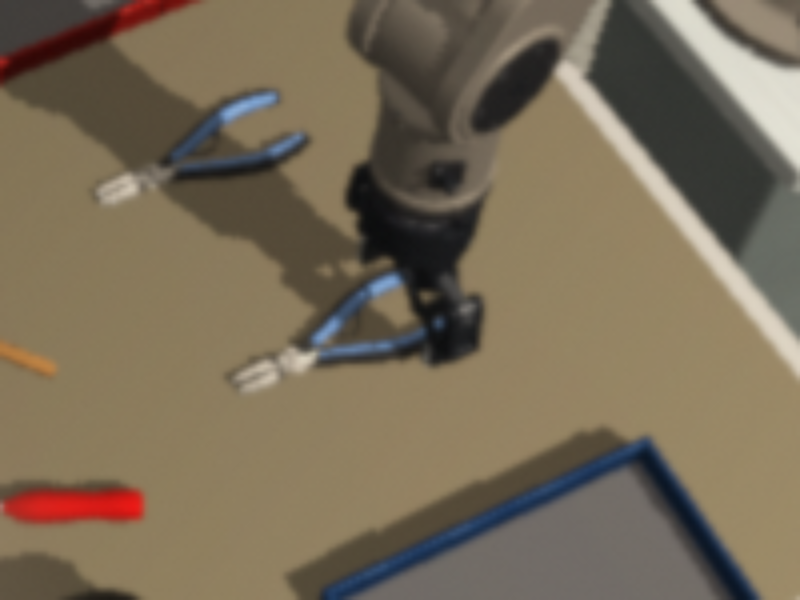

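The side view shows the finger beside the grips, with the tool inside the jaws. I'll go down a little further and squeeze gently.

jog_arm(plan=[[[0,0,-0.2],0],[[0,0,-0.2],0],[[0,0,0],0]])

```text
clock: 3.9
tcp_pos: [0.4871, 0.1241, 0.0714]
orientation: [-0.056, -3.141, 0.0]
contact_force: [-0.5, 0.1, -1.0]
grip_width: 0.0851
```

jog_arm(plan=[[[0,0,0],0],[[0,0,0],0],[[0,0,0],0],[[0,0,0],0],[[0,0,0],0],[[0,0,0],0]], hand=4.5, grip_force=25)

```text
clock: 4.5
tcp_pos: [0.4873, 0.1241, 0.0719]
orientation: [0.056, 3.141, 0.0]
contact_force: [-1.2, -1.2, 5.8]
grip_width: 0.0519
```

jog_arm(plan=[[[0,0,0],0],[[0,0,0],0],[[0,0,0],0],[[0,0,0],0],[[0,0,0],0],[[0,0,0],0]])

```text
clock: 5.1
tcp_pos: [0.4873, 0.1241, 0.0719]
orientation: [0.057, 3.141, 0.0]
contact_force: [-1.6, -1.0, 5.6]
grip_width: 0.0516
```

It closed to 52 mm, so pair A looks free. I'll grip firmer, lift slightly and look.

jog_arm(plan=[[[0,0,0],0],[[0,0,0.2],0],[[0,0,0.5],0],[[0,0,1],0],[[0,0,1],0],[[0,0,0.8],0],[[0,0,0],0],[[0,0,0],0]], hand=3.5, grip_force=60)

```text
clock: 5.9
tcp_pos: [0.4873, 0.1243, 0.1069]
orientation: [0.056, 3.14, 0.001]
contact_force: [-0.4, -0.2, -0.1]
grip_width: 0.0487
```

```bash
python3 - <<'E'
from h import *
im,c=snap('wrist','w3.png'); o=get_obs(); print(o['tcp_pos'],o['contact_force'],o['moment'],o['grip_width'])
im2,c2=snap('side','s2.png')
cv2.imwrite('pics/w3b.png',np.vstack([cv2.resize(im,(480,300)),cv2.resize(im2[140:260,266:458],(480,300))])[:,:,::-1])
E
```

```text
[0.48712173 0.12418282 0.1066316 ] [-0.40670132 -0.21989321 -0.8233493 ] [ 0.03645891  0.0731616  -0.03826805] 0.049017065871031856
```

View pics/w3b.png

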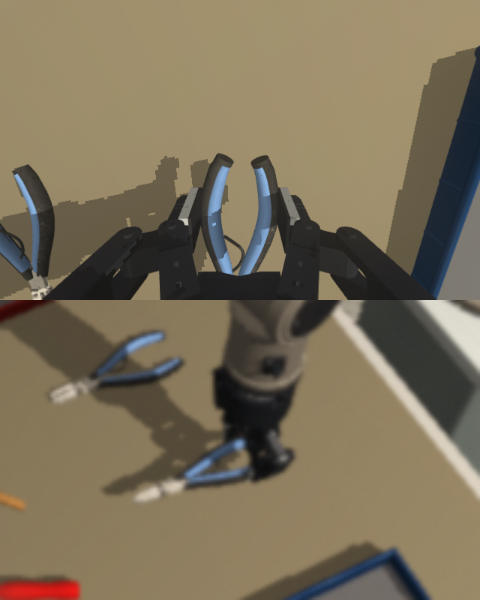

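Pair A is held with its grips together, and about 0.8 N of weight is carried. I'll raise it and carry it to the blue tray, whose centre is near (0.527, 0.367).

jog_arm(plan=[[[0,0,1],0],[[0,0.5,1],0],[[0,1.5,0],0],[[-0.1,2.5,0],0],[[-0.1,3,0],0],[[-0.1,3,0],0],[[-0.1,3,0],0],[[-0.1,3,0],0],[[-0.1,3,0],0],[[0,2.5,0],0],[[0,1.5,0],0],[[0,0.8,0],0]])

```text
clock: 7.2
tcp_pos: [0.4804, 0.3695, 0.1266]
orientation: [-0.052, -3.141, -0.001]
contact_force: [0.3, -1.0, -0.7]
grip_width: 0.049
```

jog_arm(plan=[[[0,0,0],0],[[0,0,-1],0],[[0,0,-1.5],0],[[0,0,-1],0],[[0,0,-0.5],0],[[0,0,0],0]])

```text
clock: 7.8
tcp_pos: [0.4808, 0.3662, 0.0853]
orientation: [-0.057, -3.139, 0.003]
contact_force: [-0.7, -0.1, -1.6]
grip_width: 0.0494
```

```bash
python3 - <<'E'
from h import *
o=get_obs(); print(o['tcp_pos'],o['contact_force'],o['moment'],o['grip_width'])
im,c=snap('wrist','w4.png')
im2,c2=snap('top','t4.png')
cv2.imwrite('pics/v4.png',np.vstack([cv2.resize(im,(480,300)),cv2.resize(im2[175:295,100:292],(480,300))])[:,:,::-1])
E
```

```text
[0.48080938 0.36623066 0.08526403] [-0.65668853 -0.09654215 -1.60082049] [-0.03299409  0.00496011 -0.00979916] 0.04937997091455079
```

View pics/v4.png

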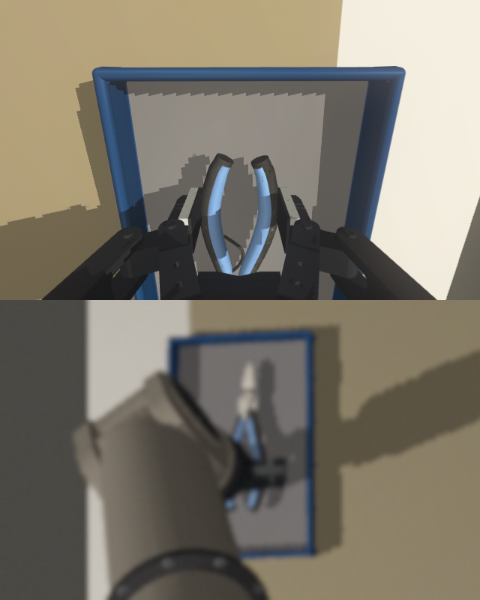

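Both views show pair A inside the blue tray with walls clear all round and the grips still together. I'll lower the last centimetre and release slowly.

jog_arm(plan=[[[0,0,-0.4],0],[[0,0,-0.3],0],[[0,0,-0.2],0],[[0,0,-0.1],0],[[0,0,0],0],[[0,0,0],0]])

```text
clock: 8.5
tcp_pos: [0.4812, 0.3672, 0.0767]
orientation: [0.056, 3.141, 0.0]
contact_force: [0.3, 0.3, -0.5]
grip_width: 0.049
```

jog_arm(plan=[[[0,0,-0.1],0],[[0,0,-0.1],0],[[0,0,0],0],[[0,0,0],0]])

```text
clock: 8.9
tcp_pos: [0.4813, 0.3673, 0.0755]
orientation: [0.056, 3.141, 0.001]
contact_force: [-2.8, -1.2, 8.8]
grip_width: 0.049
```

jog_arm(plan=[[[0,0,0],0],[[0,0,0],0],[[0,0,0],0],[[0,0,0],0]], hand=5.4)

```text
clock: 9.3
tcp_pos: [0.4813, 0.3673, 0.0747]
orientation: [0.056, 3.141, 0.0]
contact_force: [0.1, 0.3, 0.5]
grip_width: 0.0538
```

jog_arm(plan=[[[0,0,0],0],[[0,0,0],0],[[0,0,0],0],[[0,0,0],0]], hand=8.0)

```text
clock: 9.7
tcp_pos: [0.4812, 0.367, 0.0745]
orientation: [-0.056, -3.141, 0.0]
contact_force: [1.5, 0.4, -0.5]
grip_width: 0.0801
```

jog_arm(plan=[[[0,0,0.5],0],[[0,0,1],0],[[0,0,2],0],[[0,0,3],0],[[0,0,3],0],[[0,0,3],0],[[0,0,2],0],[[0,0,0],0],[[0,0,0],0]])

```text
clock: 10.6
tcp_pos: [0.4812, 0.3672, 0.2204]
orientation: [0.056, 3.14, 0.002]
contact_force: [-0.9, -0.2, -0.2]
grip_width: 0.0804
```

```bash
python3 - <<'E'
from h import *
o=get_obs(); print(o['tcp_pos'],o['contact_force'],o['moment'],o['grip_width'])
im,c=snap('wrist','w5.png'); print(c['xyz'])
E
```

```text
[0.48122807 0.36717219 0.22040642] [-0.93510993 -0.19599124 -0.18402536] [-0.05139857 -0.03832935 -0.0335219 ] 0.08043160857412283
[0.39836278 0.37138485 0.29087504]
```

View pics/w5.png

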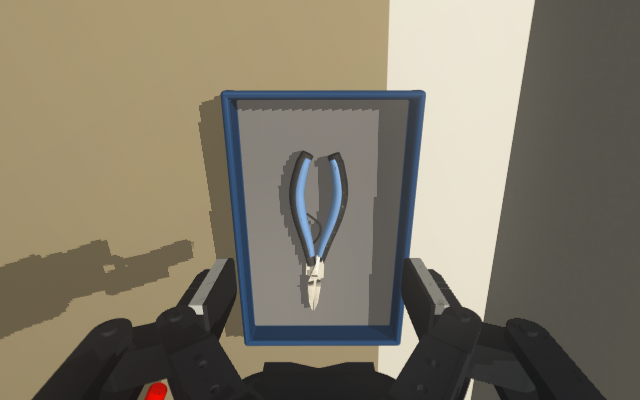

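Pair A lies flat in the blue tray, its jaws shut at (315,285) and its grip faces at (290,192) and (347,192). Eight views used. Next is pair B.

```bash
python3 - <<'E'
from h import *
c=get_calibration('wrist')
for uv in [(290,192),(347,192),(306,153),(334,153),(315,272),(313,310)]: print(uv,toworld(c,uv,.011).round(4)[:2])
for uv in [(222,93),(425,93),(403,342),(246,343)]: print(uv,toworld(c,uv,.024).round(4)[:2])
E
```

```text
(290, 192) [0.484  0.3418]
(347, 192) [0.4859 0.3948]
(306, 153) [0.4482 0.3584]
(334, 153) [0.449  0.3834]
(315, 272) [0.5699 0.3618]
(313, 310) [0.6161 0.3578]
(222, 93) [0.3951 0.294 ]
(425, 93) [0.4008 0.4567]
(403, 342) [0.6498 0.4517]
(246, 343) [0.6452 0.286 ]
```

jog_arm(plan=[[[0.1,-2,0],0],[[0.2,-4,0],0],[[0.2,-4.5,0],0],[[0.2,-4.5,0],0],[[0.2,-4.5,0],0],[[0.2,-4.5,0],0],[[0.2,-4.5,0],0],[[0.1,-4.5,0],0],[[0.1,-4.5,0],0],[[0.1,-3,0],0],[[0,-2,0],0],[[0,-0.8,0],0]], hand=8.54)

```text
clock: 11.85
tcp_pos: [0.4956, -0.0693, 0.2189]
orientation: [-0.064, -3.139, 0.002]
contact_force: [-0.9, 0.4, 0.2]
grip_width: 0.0858
```

jog_arm(plan=[[[0,0,-2],0],[[0,0,-3],0],[[0,0,-2.5],0],[[0,0,-1.3],0],[[0,0,0],0],[[0,0,0],0]])

```text
clock: 12.45
tcp_pos: [0.4973, -0.0658, 0.1319]
orientation: [-0.056, -3.141, 0.0]
contact_force: [0.1, -0.2, -0.3]
grip_width: 0.0854
```

```bash
python3 - <<'E'
from h import *
o=get_obs(); print(o['tcp_pos'],o['orientation'],o['grip_width'])
im,c=snap('wrist','w6.png'); print(c['xyz'])
E
```

```text
[ 0.49733586 -0.06582479  0.13192851] [-5.60481552e-02 -3.14094958e+00  6.31984856e-05] 0.08536190306156538
[ 0.41452982 -0.06155099  0.2024654 ]
```

View pics/w6.png

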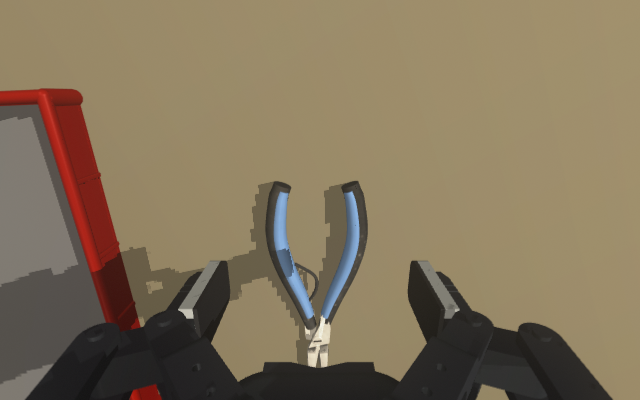

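Wrist view of pair B: faces at (266,228) and (367,230), rivet at (318,335), centred between the pads to within about 2 px. Pair A measures 53 mm over its grips, so it is shut.

```bash
python3 - <<'E'
from h import *
c=get_calibration('wrist')
for uv in [(266,228),(367,230),(282,185),(351,184),(318,335)]: print(uv,toworld(c,uv,.008).round(4)[:2])
E
```

```text
(266, 228) [ 0.5001 -0.0999]
(367, 230) [ 0.504  -0.0317]
(282, 185) [ 0.4703 -0.0869]
(351, 184) [ 0.4712 -0.0425]
(318, 335) [ 0.5907 -0.068 ]
```

jog_arm(plan=[[[0,0.05,-1.5],0],[[0,0,-2],0],[[0,0,-1.2],0],[[0,0,-0.6],0],[[0,0,-0.4],0],[[0,0,-0.2],0],[[0,0,0],0],[[0,0,0],0]])

```text
clock: 13.3
tcp_pos: [0.4975, -0.0654, 0.073]
orientation: [0.056, 3.14, 0.0]
contact_force: [-0.2, -0.9, 0.4]
grip_width: 0.0852
```

jog_arm(plan=[[[0,0,-0.1],0],[[0,0,0],0],[[0,0,0],0],[[0,0,0],0],[[0,0,0],0],[[0,0,0],0],[[0,0,0],0],[[0,0,0],0],[[0,0,0],0]], hand=4.5, grip_force=25)

```text
clock: 14.2
tcp_pos: [0.4974, -0.0654, 0.0722]
orientation: [0.057, 3.141, 0.0]
contact_force: [-1.8, 0.4, 6.5]
grip_width: 0.0656
```

It stops at 65.6 mm, so pair B is seized. I'll lift it for the red tray.

jog_arm(plan=[[[0,0,0],0],[[0,0,0],0],[[0,0,0.3],0],[[0,0,0.7],0],[[0,0,1],0],[[0,0,1],0],[[0,0,1],0],[[0,0,1],0],[[0,0,0.5],0],[[0,0,0],0],[[0,0,0],0]], grip_force=50)

```text
clock: 15.3
tcp_pos: [0.4972, -0.0653, 0.1266]
orientation: [0.056, 3.141, 0.0]
contact_force: [0.5, -0.4, -0.8]
grip_width: 0.0639
```

```bash
python3 - <<'E'
from h import *
o=get_obs(); print(o['tcp_pos'],o['contact_force'],o['moment'],o['grip_width'])
im,c=snap('wrist','w7.png')
im2,c2=snap('side','s7.png')
cv2.imwrite('pics/v7.png',np.vstack([cv2.resize(im,(480,300)),cv2.resize(im2[120:240,240:432],(480,300))])[:,:,::-1])
c=get_calibration('top')
for p in((396,170),(452,167),(462,250),(406,256)): print(toworld(c,p,.024).round(3))
E
```

```text
[ 0.49715355 -0.06528592  0.12660382] [ 0.46184616 -0.42900568 -0.83455353] [0.05597203 0.01599097 0.03232256] 0.06393769319225792
[ 0.66  -0.209  0.024]
[ 0.656 -0.37   0.024]
[ 0.417 -0.365  0.024]
[ 0.413 -0.208  0.024]
```

View pics/v7.png

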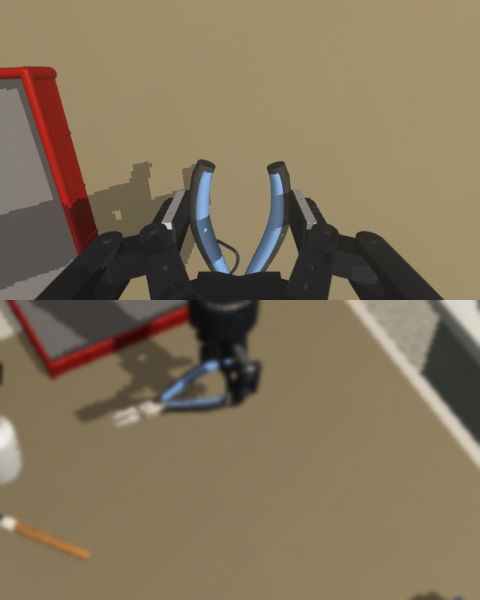

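Pair B is held level with its grips still apart. I'll carry it to the red tray, whose centre is near (0.536, -0.288).

jog_arm(plan=[[[0,-1,0.2],0],[[-0.1,-2,0],0],[[-0.2,-2.5,0],0],[[-0.2,-2.7,0],0],[[-0.2,-2.7,0],0],[[-0.2,-2.7,0],0],[[-0.2,-2.7,0],0],[[-0.2,-2.7,0],0],[[-0.1,-2,0],0],[[0,-1.2,0],0],[[0,0,0],0],[[0,0,0],0]])

```text
clock: 16.6
tcp_pos: [0.4832, -0.2867, 0.1283]
orientation: [-0.056, -3.141, -0.001]
contact_force: [0.1, 0.5, -0.5]
grip_width: 0.0644
```

jog_arm(plan=[[[0,0,-1],0],[[0,0,-1.5],0],[[0,0,-1],0],[[0,0,-0.6],0],[[0,0,0],0],[[0,0,0],0]])

```text
clock: 17.2
tcp_pos: [0.4832, -0.2874, 0.0874]
orientation: [-0.056, -3.141, -0.0]
contact_force: [-0.0, 0.0, -0.8]
grip_width: 0.0636
```

```bash
python3 - <<'E'
from h import *
o=get_obs(); print(o['tcp_pos'],o['contact_force'],o['moment'],o['grip_width'])
im,c=snap('wrist','w8.png')
im2,c2=snap('top','t8.png')
cv2.imwrite('pics/v8.png',np.vstack([cv2.resize(im,(480,300)),cv2.resize(im2[150:270,340:532],(480,300))])[:,:,::-1])
E
```

```text
[ 0.48317358 -0.28742448  0.08743693] [-0.03010669  0.03023292 -0.84592954] [ 0.01445604  0.03974314 -0.01719449] 0.06360588889336038
```

View pics/v8.png

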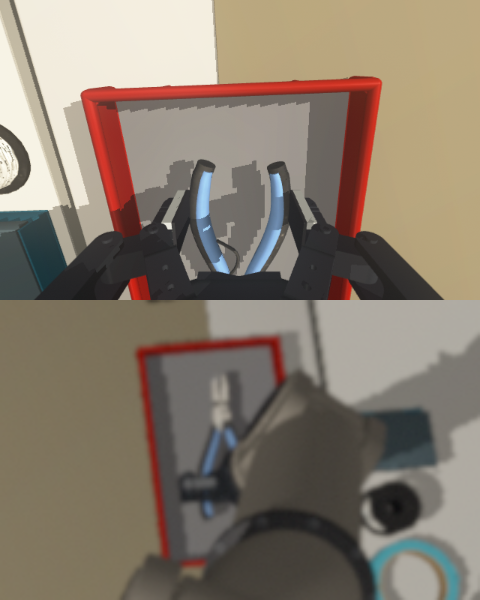

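Pair B is inside the red tray, clear of the walls on all sides. I'll lower about 1.2 cm, release and retreat.

jog_arm(plan=[[[0,0,-0.4],0],[[0,0,-0.4],0],[[0,0,-0.2],0],[[0,0,-0.1],0],[[0,0,-0.1],0],[[0,0,0],0],[[0,0,0],0]])

```text
clock: 18.0
tcp_pos: [0.483, -0.2873, 0.0759]
orientation: [-0.056, -3.141, -0.001]
contact_force: [-2.8, 1.7, 4.0]
grip_width: 0.0637
```

jog_arm(plan=[[[0,0,0],0],[[0,0,0],0],[[0,0,0],0],[[0,0,0],0]], hand=6.9)

```text
clock: 18.4
tcp_pos: [0.4833, -0.2874, 0.0756]
orientation: [0.056, 3.141, -0.0]
contact_force: [0.1, 0.8, 0.1]
grip_width: 0.0689
```

jog_arm(plan=[[[0,0,0],0],[[0,0,0],0],[[0,0,0],0],[[0,0,0],0]], hand=8.5)

```text
clock: 18.8
tcp_pos: [0.4832, -0.2874, 0.0756]
orientation: [0.056, 3.141, 0.0]
contact_force: [0.6, 0.5, 0.0]
grip_width: 0.0852
```

jog_arm(plan=[[[0,0,0.5],0],[[0,0,1],0],[[0,0,2],0],[[0,0,3],0],[[0,0,3],0],[[0,0,3],0],[[0,0,2],0],[[0,0,0],0],[[0,0,0],0]])

```text
clock: 19.7
tcp_pos: [0.4832, -0.2873, 0.2212]
orientation: [0.056, 3.14, -0.0]
contact_force: [-0.0, 0.1, -0.2]
grip_width: 0.0851
```

```bash
python3 - <<'E'
from h import *
o=get_obs(); print(o['tcp_pos'],o['contact_force'],o['grip_width'])
im,c=snap('wrist','w9.png')
im2,c2=snap('top','t9.png')
cv2.imwrite('pics/v9.png',np.vstack([cv2.resize(im,(480,300)),cv2.resize(im2[90:290,150:470],(480,300))])[:,:,::-1])
E
```

```text
[ 0.4832498  -0.28728664  0.22123278] [-0.02275005  0.08245264 -0.18245469] 0.08507567993457688
```

View pics/v9.png

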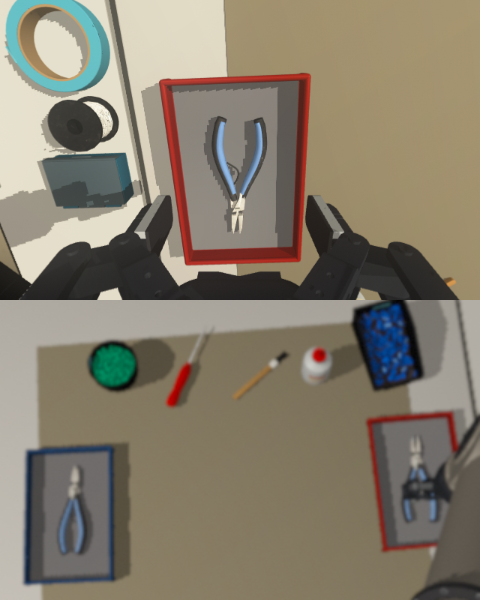

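Pair B lies flat and open in the red tray, and pair A lies closed in the blue tray. The bottle and brush are where they were and the gripper is clear.

```bash
python3 -c "
from bench import *
print(hand_in())"
```

```text
the job is handed in; nothing more can be done
None
```

I squeezed each pair across both grips. The left-hand one closed, from about 68 to 52 mm, so it is the free pair. The right-hand one stopped at 65.6 mm, so it is the seized pair.

- **Free pair:** it was carried closed to the blue tray, lowered to the floor and released. It measured about 53 mm over the grips afterwards, with its origin about 10 mm from the tray's centre.
- **Seized pair:** it was lowered and released in the red tray. In the last picture it lies flat and looks central, well clear of the walls; I did not measure its final position.

The final pictures show the bottle and brush where they were. The gripper was clear, with force readings near zero, when I handed in at about 20 s. No check failed or disagreed, but the hand-in gave no verdict.

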